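Catch and ease shut the findings case lid

TASK

The cobbler's wooden findings case stands open with its red lid leaning back on its stop. Touching it only with the fingertips or the outside of the fingers, never pinching or gripping it, tip the lid forward past its balance point, catch it from beneath on the fingers while it is still well open, and lower it slowly and lightly until it is fully shut, without letting it slam. Leave everything else on the bench and in the case where it is.

Things in the scene. Friction and masses are not known exactly. Their poses are not given: they have to be found in the camera images.
- case: Open-topped wooden case fixed to the bench, 130 mm deep (its x) by 200 mm wide (its y) by 90 mm high, walls 8 mm. Origin: centre of its underside. Its +x points to the hinge side (to the robot's right, give or take 25 degrees); its front, over which the lid's lip hangs when shut, is at -x, to the robot's left.
- lid (a joint): Angle of the red lid, rad: 0 = shut and level, grows as it opens, 1.57 = upright, 1.85 = leaning back on its stop (start). It balances near 1.52; below that it falls shut. A hinge damper slows it: from 1.45 it takes about 2.5 s to fall to 0.9, then goes faster and would hit the case at about 0.7 rad/s. It weighs about 0.35 kg; 2 N at the lip holds it.
- lid_hinge (a point): Hinge axis of the lid (runs along the case's y), at the middle of the case's back rim: 65 mm towards +x from the case's centre, 90 mm above the bench. Its axes turn with the lid.
- lid_lip (a point): Middle of the lid's free edge, on its underside. The lid is a flat panel 165 mm from hinge to free edge, 200 mm wide, 8 mm thick (outwards from the underside). Shut, it overhangs the case's front wall by 35 mm, underside 90 mm above the bench: a finger tilted forward can stay beneath the overhang, outside the case, until it is down. Axes turn with the lid: x to the hinge, z outwards.
- spool: black thread spool standing inside the case at its -y end (nearer the robot), 38 mm dia, 50 mm high; origin under its centre; to be left alone
- eyelet_tin: small round tin standing inside the case at its +y end, 44 mm dia, 45 mm high; origin under its centre; to be left alone
- glue_can: steel glue can with green band, 84 mm dia, 110 mm high, standing behind the hinge side of the case; origin under its centre; to be left alone
- tape: roll of yellow tape lying flat beyond the +y end of the case, 90 mm dia, 25 mm high; origin under its centre; to be left alone
- hammer: hammer, 270 mm, lying flat; origin under its middle; to be left alone
- awl: orange-handled awl, 170 mm, lying flat; origin under its middle; to be left alone
- polish_jar: low polish jar, 66 mm dia, 50 mm high; origin under its centre; to be left alone

How it is judged:
On the way, in this order (a step that is already met when the one before it is completed fails the run):
1. the lid has been tipped forward past its balance point (below 1.5 rad) (value of joint lid below 1.5 rad), for 0.05 s.
2. its fall is broken on the fingers between 0.9 and 0.2 rad: touched and slower than 0.35 rad/s for 0.2 s (value of joint lid between 0.2 and 0.9 rad and velocity of joint lid above -0.35 rad/s and contact force between the fingers and lid above 0.2 N), for 0.2 s.
At the end, for the whole second after the job is handed in: The lid is fully shut (below 0.03 rad) and at rest, and every loose thing is within 25 mm of where it began (value of joint lid below 0.03 rad and velocity of joint lid between -0.05 and 0.05 rad/s and distance of each of spool, eyelet_tin, glue_can, tape, hammer, awl, polish_jar from where it was at the start of the episode below 0.025 m); the robot touches nothing.
It fails at once if the lid slams: it falls faster than 0.45 rad/s in its last 0.3 rad (value of joint lid below 0.3 rad and velocity of joint lid below -0.45 rad/s).
It fails at once if the lid is pinched, gripped or struck (more than 12 N between fingers or arm and lid) (contact force between any of the fingers, the arm and lid above 12 N).
It fails at once if a loose thing is lifted or moved by more than 25 mm (not (distance of each of spool, eyelet_tin, glue_can, tape, hammer, awl, polish_jar from where it was at the start of the episode below 0.025 m)).
It also fails if it takes over 64 s, if anything falls off the work surface, if the arm or the gripper's body presses on something with over 40 N, if the wrist force passes 120 N, or if a joint passes its speed limit or range.

ROBOT

A 6-joint arm with a two-finger parallel gripper is mounted at the origin on the work surface. World frame = base frame: x ahead of the robot, y to its left, z up, the work surface at z = 0. Lengths are in m, angles in rad, forces in N, time in s.
With the tool pointing down it reaches from about 0.3 to 0.775 m from the base axis. Payload 14.6 kg.
Tool frame: the origin (TCP) lies midway between the tips of the shut fingers; the grasp point (between the pads) lies 19 mm behind it; z points along the fingers, y is the line along which they close (so a half turn about z gives the same grasp; the last joint's range is limited). The gripper opens to 94 mm and grips with 3 to 60 N. Pads are 16 mm wide; open, the fingers measure 119 mm over their backs; the gripper's body (75 mm by 177 mm) begins 78 mm behind the grasp point.
Start: joints at [1.172, 0.3, 1.521, -0, 1.321, -0.067], TCP at [0.179, 0.52, 0.205] pointing down, gripper open.
Joint ranges: [-3.03, 3.03], [-0.79, 2.21], [0.23, 2.52], [-1.04, 4.18], [0, 3.07], [-2.55, 2.55]. Speed limits (rad/s): [2.22, 2.22, 2.57, 3.14, 3.14, 3.14].

INTERFACE

Orientations are given as a unit quaternion [x, y, z, w].
In Python, from plant import status, eyes, order, models gives the robot as it stands. The module is installed in compiled form; this text tells all that it offers.
- The arm moves only by the tool step_arm, never from a script. Its argument "series" is a list of rows, each a list of 3 entries, a list of its own where there are three numbers: the shift along the tool's x, y, z in mm, then the turn, a rotation vector about the tool's x, y, z in degrees, then the finger opening in mm, from 0 to 94. A call has 1 to 10 rows; each row is the pose to reach, as a shift and turn from the pose commanded when the call began, along the tool's axes at that moment; what a row does not reach only later rows make up. A row lasts 1/12 s, in which the tool goes at most 41.7 mm and 7.16 degrees, less where a joint would pass 70% of its speed; a pose out of reach is approached as far as the arm can. A call with a gripper value outside its range is refused whole. The fingers move at their own pace and stop on an object; "newtons" is the grip in N (left out, the last holds). Time passes only in rows, so rows that repeat a pose let the fingers close. It gives the time, the measured TCP pose, the force, the opening and the grip force at its end, in the units of the state.
- status.read_state(): the state, without advancing time (a new reading comes with each control period).
- eyes.capture(name): name is "scene" or "top"; returns the picture (420x560x3 uint8, red, green, blue); there is no depth.
- eyes.camera_info(name): a dict with "fx", "fy", "cx", "cy" (pixels), "k1" (the pictures are not rectified: a ray, as slopes to the right and down, at radius r is drawn at 1 + k1 r^2 times it, then the intrinsics apply), "extrinsics" (4x4, takes a point from world to camera coordinates). Camera axes: x right, y down, z forward; pixel columns grow to the right and rows downward; lengths in m; the calibration is good to about 2 mm. A picture is of the moment at which its call begins. camera_info takes no time and is no camera call.
- order.close_job(): hands the job in; it is judged then, once.
Trained networks look in the newest picture that a camera, given by its name, has taken for a name from the list of things; names that differ only in an ending like _2 or _b are one class to them, and where a whole thing is asked for, a point or a joint stands for the part that bears it (a point fixed in the world has none). Each returns a list of dicts, best first, with "confidence" (0 to 1); they miss things now and then, are a little off and sometimes report something else, mostly with a low value. They report only what shows in the picture. A call takes as long as a camera call.
- models.masks_of(camera, thing): "pixels" (420x560 bool, what is visible of it) and "at" ([column, row] in pixels, amid what is visible of it).
- models.mark_of(camera, thing): "at" ([column, row] in pixels: a listed point, or the origin of a listed thing).
The state is a dict: "clock": time; "joint_positions": joint angles; "qd": joint speeds; "joint_efforts": joint torques, N m; "tcp_pos": TCP position; "orientation": TCP orientation; "ft_force": force on the tool from outside, world axes, zero at the start; "wrist_torque": the same for the moment, N m; "gripper_width": finger opening in m; "grasp_force": force on a finger pad.
Only numpy, scipy, OpenCV 4.12 (cv2) and the standard library are available. Lean on these libraries where they do the work, as an engineer would, in place of code of your own. Each camera call takes 0.05 s, during which the arm holds its last target. There are 200 camera calls.

## Working session

There is one attempt and no reset: what is moved stays moved. The work goes in short steps, Python scripts to look and compute and a tool call to move; the robot and the scene stay as the last step left them, time stands still between calls to the robot, and variables do not carry over. Pictures are saved under pics/ and viewed, at most 10 in all, crops included, and the job is handed in when it is done.

Besides the shell and the picture viewer there is one more tool, called after "Request:" in YAML: its name, and indented under it one key for each argument. step_arm: Moves the arm, as the interface text tells. Its arguments: {"type":"object","properties":{"series":{"type":"array","items":{"type":"array"}},"newtons":{"type":"number"}},"required":["series"]}

```bash
mkdir -p pics
cat > h.py <<'E'
import numpy as np, cv2
from scipy.spatial.transform import Rotation as R
from plant import status, eyes, order, models
def ray(cam,uv):
    c=eyes.camera_info(cam);E=np.array(c["extrinsics"])
    d=np.array([(uv[0]-c["cx"])/c["fx"],(uv[1]-c["cy"])/c["fy"]]);s=d.copy()
    for _ in range(20): s=d/(1+c["k1"]*(s@s))
    r=E[:3,:3].T@np.array([*s,1]);return -E[:3,:3].T@E[:3,3],r/np.linalg.norm(r)
def atz(cam,uv,z):
    o,r=ray(cam,uv);return o+r*(z-o[2])/r[2]
def tri(uv1,uv2):
    o1,r1=ray("scene",uv1);o2,r2=ray("top",uv2)
    t=np.linalg.lstsq(np.c_[r1,-r2],o2-o1,rcond=None)[0]
    a,b=o1+t[0]*r1,o2+t[1]*r2;return (a+b)/2,np.linalg.norm(a-b)
E
cat > a.py <<'E'
from h import *
for c in ("scene","top"):
    cv2.imwrite(f"pics/{c}0.png",eyes.capture(c)[:,:,::-1])
m={}
for n in ("case","lid_hinge","lid_lip","glue_can","tape","hammer","awl","polish_jar","spool","eyelet_tin"):
    for c in ("scene","top"):
        r=models.mark_of(c,n)
        if r: m[n,c]=r[0]["at"];print(n,c,np.round(r[0]["at"],1),round(r[0]["confidence"],2), np.round(atz(c,r[0]["at"],.09 if n=="lid_hinge" else 0),3))
    if (n,"scene") in m and (n,"top") in m: print("  tri",*tri(m[n,"scene"],m[n,"top"]))
s=status.read_state();print(s["clock"],s["tcp_pos"],s["orientation"],s["gripper_width"])
for c in("scene","top"):print(c,ray(c,(280,210)))
E
python3 a.py
```

```text
case scene [214.7 212.8] 0.7 [ 0.478 -0.118  0.   ]
case top [258.8 230.3] 0.71 [0.53  0.071 0.   ]
  tri [ 0.51280768 -0.02672197  0.03747272] 0.1938023060777787
lid_hinge scene [265.4 195.3] 0.8 [0.537 0.009 0.09 ]
lid_hinge top [281.2 225.9] 0.68 [0.531 0.012 0.09 ]
  tri [0.53176711 0.01159442 0.08255153] 0.0007386140343894339
lid_lip scene [247.7 162.8] 0.8 [0.339 0.027 0.   ]
lid_lip top [307.4 210.8] 0.73 [ 0.587 -0.058  0.   ]
  tri [ 0.54608092 -0.04011814  0.24689832] 0.00804584607054221
glue_can scene [215.5 210.2] 0.81 [ 0.47  -0.114  0.   ]
glue_can top [327.5 248.7] 0.84 [ 0.486 -0.114  0.   ]
  tri [ 0.48371759 -0.11431889  0.01788662] 0.003956406298025246
tape scene [309.9 259.8] 0.84 [ 0.71   0.066 -0.   ]
tape top [261.8 167.9] 0.85 [0.702 0.069 0.   ]
  tri [ 0.70407777  0.06915581 -0.01061265] 0.0007771345703472605
hammer scene [391.7 153. ] 0.77 [0.457 0.445 0.   ]
hammer top [113.7 253.8] 0.72 [0.455 0.449 0.   ]
  tri [ 0.45489845  0.44815406 -0.00242165] 0.0037282512163775653
awl scene [398.2 201.9] 0.71 [0.627 0.372 0.   ]
awl top [152.1 189.4] 0.85 [0.631 0.362 0.   ]
  tri [0.63130988 0.36380621 0.00807754] 0.007428570789341229
polish_jar scene [116.5 293.8] 0.85 [ 0.629 -0.429  0.   ]
polish_jar top [445.8 199.4] 0.57 [ 0.631 -0.434  0.   ]
  tri [ 0.63035129 -0.43048498  0.00304701] 0.004316225311210214
spool top [257.9 248.4] 0.49 [0.481 0.071 0.   ]
eyelet_tin scene [299.3 215.4] 0.63 [0.569 0.095 0.   ]
eyelet_tin top [245.9 215.9] 0.64 [0.567 0.107 0.   ]
  tri [ 0.56662103  0.1019672  -0.00624947] 0.01118707831237966
1.1 [0.17915783 0.51999257 0.20545016] [1.65144336e-01 9.86269410e-01 2.97161868e-06 7.37672890e-06] 0.09404051302843609
scene (array([ 1.35390448, -0.27967763,  1.20105255]), array([-0.54996624,  0.22240568, -0.80502972]))
top (array([0.34715558, 0.02347438, 1.41378998]), array([ 0.16691012, -0.00534934, -0.9859576 ]))
```

View pics/scene0.png

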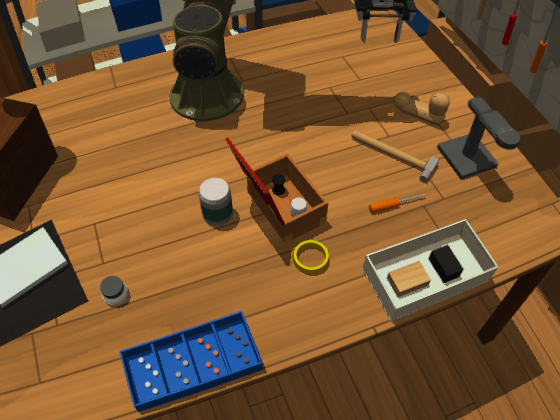

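View pics/top0.png

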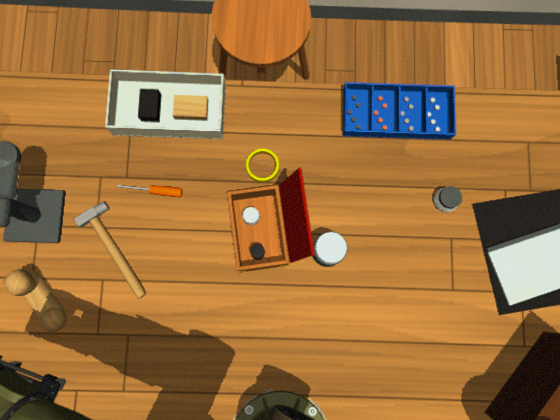

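Scene view: the red lid is edge-on at about (250,175), with the glue can behind it at (215,200). Top view: the case rim corners are at about (229,190), (277,186), (289,263) and (239,271), and the lid lip runs from (300,170) to (312,262). Nothing blocks the front. Next I'll refine the case yaw and work out the moves.

```bash
cat >> h.py <<'E'
YAW=np.deg2rad(-81.1); H=np.array([.532,.012,.09])
def setp():
    global xc,yc
    xc=np.array([np.cos(YAW),np.sin(YAW),0]);yc=np.array([-np.sin(YAW),np.cos(YAW),0])
setp()
def W(u,z,v=0): return np.array([H[0],H[1],0])+u*xc+v*yc+np.array([0,0,z])   # u from hinge along case x, z abs
def ori(tilt):  # deg from vertical, tip towards +xc
    t=np.deg2rad(tilt);z=np.sin(t)*xc-np.cos(t)*np.array([0,0,1]);return R.from_matrix(np.c_[np.cross(yc,z),yc,z])
def catch(th,tilt=40,s=.015,hw=.008):
    a=np.pi/2-np.deg2rad(tilt);l=np.array([-.165*np.cos(th),.09+.165*np.sin(th)])
    return l-hw*np.array([np.sin(a),np.cos(a)])+s*np.array([np.cos(a),-np.sin(a)])
def go(u,z,tilt,v=0,base=None):
    s=status.read_state();q=base or (s["tcp_pos"],R.from_quat(s["orientation"]))
    d=q[1].inv().apply(W(u,z,v)-q[0])*1000;r=(q[1].inv()*ori(tilt)).as_rotvec(degrees=True)
    return np.round(d,1),np.round(r,1)
def where():
    s=status.read_state();p=s["tcp_pos"]-np.array([H[0],H[1],0]);Rm=R.from_quat(s["orientation"]).as_matrix()
    print("t",round(s["clock"],2),"u,v,z mm",np.round(np.array([p@xc,p@yc,p[2]])*1000,1),"tilt",np.round(np.degrees(np.arcsin(Rm[:,2]@xc)),1),"yerr",np.round(Rm[:,1]@yc,4),"F",np.round(s["ft_force"],1),"j",np.round(s["joint_positions"],2))
E
cat > b.py <<'E'
from h import *
c=[atz("top",p,.09) for p in((229,190),(277,186),(289,263),(239,271))]
print(np.round(c,3))
for a,b in((3,0),(2,1)): d=c[b]-c[a];print("y_c ang",np.degrees(np.arctan2(d[1],d[0])),np.linalg.norm(d))
L=[atz("top",p,.247) for p in((300,170),(312,262))];d=L[0]-L[1];print("lid",np.round(L,3),np.degrees(np.arctan2(d[1],d[0])),np.linalg.norm(d))
hm=(c[1]+c[2])/2;print("hinge mid",hm)
for t in(1.1,1,.9,.5,.0):print(t,np.round(catch(t)*1000))
print("rehearse above front",go(-.19,.25,40)); where()
E
python3 b.py
```

```text
[[ 0.618  0.147  0.09 ]
 [ 0.633  0.026  0.09 ]
 [ 0.439 -0.01   0.09 ]
 [ 0.415  0.113  0.09 ]]
y_c ang 9.630651206114198 0.20615382857383197
y_c ang 10.515274824461706 0.19767756527568134
lid [[ 0.638 -0.025  0.247]
 [ 0.432 -0.057  0.247]] 8.653818417506905 0.20862992612159859
hinge mid [0.5357877  0.00782471 0.09      ]
1.1 [-71. 220.]
1 [-86. 212.]
0.9 [-99. 203.]
0.5 [-141.  152.]
0.0 [-161.   73.]
rehearse above front (array([-410.1, -197.4,  -44.5]), array([ 21.6, -35.9,  59.4]))
t 1.1 u,v,z mm [-556.5 -270.   205.5] tilt -0.0 yerr 0.4681 F [0.3 0.3 0.2] j [ 1.17  0.3   1.52 -0.    1.32 -0.07]
```

```bash
sed -i 's/^YAW=.*/YAW=np.deg2rad(-80.5); H=np.array([.533,.011,.09])/' h.py; python3 -c "
from h import *
print(go(-.19,.25,40))"
```

```text
(array([-409.7, -199. ,  -44.5]), array([ 21.4, -36. ,  58.9]))
```

Request:
step_arm:
  series:
    - [[-410, -198, -45], [21, -36, 59], 0]
    - [[-410, -198, -45], [21, -36, 59], 0]
    - [[-410, -198, -45], [21, -36, 59], 0]
    - [[-410, -198, -45], [21, -36, 59], 0]
    - [[-410, -198, -45], [21, -36, 59], 0]
    - [[-410, -198, -45], [21, -36, 59], 0]
    - [[-410, -198, -45], [21, -36, 59], 0]
    - [[-410, -198, -45], [21, -36, 59], 0]
    - [[-410, -198, -45], [21, -36, 59], 0]
    - [[-410, -198, -45], [21, -36, 59], 0]
  newtons: 10

```text
clock: 1.93
tcp_pos: [0.4745, 0.2265, 0.2469]
orientation: [0.607, 0.719, -0.217, 0.261]
ft_force: [-0.2, -0.2, 0.4]
gripper_width: 0.0307
grasp_force: 0.0
```

```bash
python3 -c "
from h import *
where();print(go(-.19,.25,40))"
```

```text
t 1.93 u,v,z mm [-222.2  -22.1  246.9] tilt 39.6 yerr 1.0 F [-0.2 -0.2  0.4] j [ 0.67  0.42  1.41 -0.6   1.67  0.55]
(array([-26.7,  22. ,  18.3]), array([ 0.4, -0.4,  0. ]))
```

```bash
python3 -c "
from h import *
print(go(-.178,.07,40))"
```

```text
(array([ 78.8,  21. , 164.6]), array([ 0.4, -0.4,  0. ]))
```

Request:
step_arm:
  series:
    - [[13, 3, 27], [0, 0, 0], 0]
    - [[26, 7, 55], [0, 0, 0], 0]
    - [[39, 10, 82], [0, 0, 0], 0]
    - [[52, 14, 110], [0, 0, 0], 0]
    - [[65, 17, 137], [0, 0, 0], 0]
    - [[72, 19, 150], [0, 0, 0], 0]
    - [[79, 21, 165], [0, 0, 0], 0]
    - [[79, 21, 165], [0, 0, 0], 0]
    - [[79, 21, 165], [0, 0, 0], 0]

```text
clock: 2.68
tcp_pos: [0.5023, 0.1886, 0.0692]
orientation: [0.605, 0.721, -0.216, 0.259]
ft_force: [-0.3, 0.5, -0.4]
gripper_width: 0.0006
grasp_force: 0.0
```

```bash
python3 -c "
from h import *
cv2.imwrite('pics/s1.png',eyes.capture('scene')[120:330,130:430,::-1].repeat(2,0).repeat(2,1))
where();print('up',go(-.178,.30,40));
for n in (0,):
  B=(W(-.178,.30),ori(40)); print('over, behind',go(.085,.30,0,base=B)); print('down',go(.085,.225,0,base=(W(.085,.30),ori(0))))
"
```

```text
t 2.73 u,v,z mm [-180.5   -0.7   70. ] tilt 39.4 yerr 0.9999 F [-0.1 -0.4  0.5] j [ 0.59  0.62  1.56 -0.64  1.34  0.69]
up (array([-148.1,    1.5, -176. ]), array([ 0.5, -0.6,  0.3]))
over, behind (array([-201.5,   -0. ,  169.1]), array([ 0., 40.,  0.]))
down (array([ 0.,  0., 75.]), array([0., 0., 0.]))
```

View pics/s1.png

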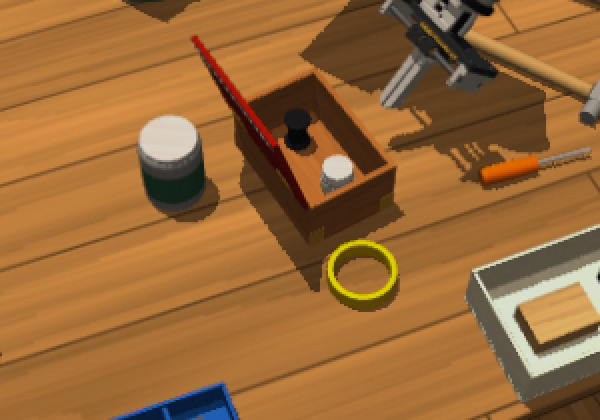

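Request:
step_arm:
  series:
    - [[-37, 0, -44], [0, 0, 0], 0]
    - [[-74, 0, -88], [0, 0, 0], 0]
    - [[-111, 0, -132], [0, 0, 0], 0]
    - [[-148, 1, -176], [0, 0, 0], 0]
    - [[-148, 1, -176], [0, 0, 0], 0]
    - [[-148, 1, -176], [0, 0, 0], 0]
    - [[-148, 1, -176], [0, 0, 0], 0]

```text
clock: 3.32
tcp_pos: [0.5035, 0.1869, 0.3059]
orientation: [0.607, 0.72, -0.211, 0.261]
ft_force: [-0.0, 0.1, 0.5]
gripper_width: 0.0002
grasp_force: 0.0
```

Request:
step_arm:
  series:
    - [[-30, 0, 25], [0, 7, 0], 0]
    - [[-60, 0, 50], [0, 14, 0], 0]
    - [[-90, 0, 76], [0, 21, 0], 0]
    - [[-120, 0, 101], [0, 28, 0], 0]
    - [[-151, 0, 126], [0, 35, 0], 0]
    - [[-181, 0, 151], [0, 39, 0], 0]
    - [[-202, 0, 169], [0, 39, 0], 0]
    - [[-202, 0, 169], [0, 39, 0], 0]
    - [[-202, 0, 169], [0, 39, 0], 0]

```text
clock: 4.07
tcp_pos: [0.5486, -0.0744, 0.2969]
orientation: [0.644, 0.765, -0.001, 0.004]
ft_force: [-0.1, 0.9, 0.6]
gripper_width: 0.0004
grasp_force: 0.0
```

```bash
python3 -c "
from h import *
where();print(go(.085,.225,0))"
```

```text
t 4.07 u,v,z mm [ 86.8   1.3 296.9] tilt 0.5 yerr 1.0 F [-0.1  0.9  0.6] j [-0.2   0.25  1.37 -0.01  1.51 -0.37]
(array([ 2.3, -1.5, 71.8]), array([0.2, 0.5, 0.4]))
```

Request:
step_arm:
  series:
    - [[2, -1, 25], [0, 0, 0], 0]
    - [[2, -1, 50], [0, 0, 0], 0]
    - [[2, -1, 70], [0, 0, 0], 0]
    - [[6, -1, 70], [0, 0, 0], 0]
    - [[10, -1, 70], [0, 0, 0], 0]
    - [[13, -1, 70], [0, 0, 0], 0]
    - [[16, -1, 70], [0, 0, 0], 0]
    - [[19, -1, 70], [0, 0, 0], 0]
    - [[22, -1, 70], [0, 0, 0], 0]
    - [[25, -1, 70], [0, 0, 0], 0]

```text
clock: 4.9
tcp_pos: [0.544, -0.0491, 0.2272]
orientation: [0.643, 0.766, -0.001, 0.005]
ft_force: [0.8, -1.1, 1.2]
gripper_width: 0.0006
grasp_force: 0.8
```

```bash
python3 -c "
from h import *
cv2.imwrite('pics/s2.png',eyes.capture('scene')[120:270,190:390,::-1].repeat(3,0).repeat(3,1))
where()"
```

```text
t 4.95 u,v,z mm [ 60.7   0.9 227. ] tilt 0.5 yerr 1.0 F [ 0.1 -0.8  0.6] j [-0.15  0.27  1.51 -0.01  1.36 -0.33]
```

View pics/s2.png

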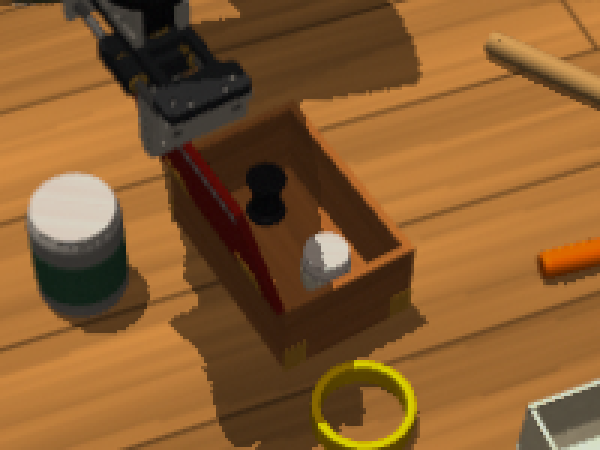

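Request:
step_arm:
  series:
    - [[4, 0, 0], [0, 0, 0], 0]
    - [[8, 0, 0], [0, 0, 0], 0]
    - [[12, 0, 0], [0, 0, 0], 0]
    - [[16, 0, 0], [0, 0, 0], 0]
    - [[20, 0, 0], [0, 0, 0], 0]
    - [[24, 0, 0], [0, 0, 0], 0]
    - [[28, 0, 0], [0, 0, 0], 0]
    - [[32, 0, 0], [0, 0, 0], 0]
    - [[36, 0, 0], [0, 0, 0], 0]
    - [[40, 0, 0], [0, 0, 0], 0]

```text
clock: 5.78
tcp_pos: [0.5368, -0.0095, 0.2262]
orientation: [0.643, 0.766, -0.002, 0.004]
ft_force: [0.1, -1.1, 0.6]
gripper_width: 0.0006
grasp_force: 0.4
```

```bash
cat > m.py <<'E'
from h import *
where()
for c in("scene","top"):
    im=eyes.capture(c)
def lidth():
    # lip point near scene and top -> angle
    p={}
    for c in("scene","top"):
        r=models.mark_of(c,"lid_lip")
        if r:
            p[c]=r[0]["at"]
            o,d=ray(c,p[c]); th=np.linspace(-.05,1.9,400)
            L=np.array([H+.165*(-np.cos(t)*xc+np.sin(t)*np.array([0,0,1])) for t in th])
            e=np.linalg.norm(np.cross(L-o,d),axis=1);i=e.argmin();print(c,"theta",round(th[i],3),"miss mm",round(e[i]*1000,1),"conf",round(r[0]["confidence"],2))
lidth()
E
python3 m.py
```

```text
t 5.78 u,v,z mm [ 20.8   0.3 226.2] tilt 0.5 yerr 1.0 F [ 0.1 -1.1  0.6] j [-0.08  0.25  1.53 -0.01  1.35 -0.26]
scene theta 1.587 miss mm 8.5 conf 0.84
```

Request:
step_arm:
  series:
    - [[4, 0, 0], [0, 0, 0], 0]
    - [[8, 0, 0], [0, 0, 0], 0]
    - [[12, 0, 0], [0, 0, 0], 0]
    - [[16, 0, 0], [0, 0, 0], 0]
    - [[20, 0, 0], [0, 0, 0], 0]
    - [[24, 0, 0], [0, 0, 0], 0]
    - [[27, 0, 0], [0, 0, 0], 0]
    - [[27, 0, -15], [0, 0, 0], 0]
    - [[27, 0, -35], [0, 0, 0], 0]
    - [[27, 0, -50], [0, 0, 0], 0]

```text
clock: 6.82
tcp_pos: [0.5319, 0.0174, 0.2772]
orientation: [0.642, 0.766, -0.001, 0.004]
ft_force: [-1.1, 0.1, 0.6]
gripper_width: 0.0002
grasp_force: 0.0
```

```bash
python3 m.py; python3 -c "
from h import *
for u,z,t in((-.045,.275,7),(-.085,.275,14),(-.115,.268,21),(-.120,.250,28),(-.115,.235,35),(-.105,.222,40),(-.098,.214,40)): print(*go(u,z,t))"
```

```text
t 6.82 u,v,z mm [ -6.5   0.  277.2] tilt 0.4 yerr 0.9999 F [-1.1  0.1  0.6] j [-0.03  0.21  1.47 -0.01  1.46 -0.21]
scene theta 1.328 miss mm 3.2 conf 0.95
[38.7  0.5 -0. ] [ 0.2 -6.6  0.5]
[78.7  0.9 -0.3] [  0.2 -13.6   0.5]
[108.7   1.1   6.4] [  0.2 -20.6   0.5]
[113.9   1.1  24.4] [  0.3 -27.6   0.5]
[109.    1.1  39.4] [  0.3 -34.6   0.5]
[99.1  0.9 52.5] [  0.3 -39.6   0.5]
[92.2  0.8 60.6] [  0.3 -39.6   0.5]
```

Request:
step_arm:
  series:
    - [[39, 0, 0], [0, -7, 0], 0]
    - [[79, 1, 0], [0, -14, 0], 0]
    - [[109, 1, 6], [0, -20.5, 0], 0]
    - [[114, 1, 24], [0, -27.5, 0], 0]
    - [[109, 1, 39], [0, -34.5, 0], 0]
    - [[99, 1, 52], [0, -39.5, 0], 0]
    - [[92, 1, 60], [0, -39.5, 0], 0]

```text
clock: 7.6
tcp_pos: [0.5156, 0.1082, 0.2107]
orientation: [0.601, 0.721, -0.222, 0.263]
ft_force: [-0.2, 0.2, -0.3]
gripper_width: 0.0003
grasp_force: 0.0
```

```bash
sed -i 's/for c in("scene","top")/for c in("scene",)/' m.py
cat > n.py <<'E'
from h import *
for t in(1.0,.95,.9,.85,.8,.75,.7,.65,.6,.55,.5,.45,.4,.35,.3,.25,.2,.15,.1,.05,0,-.03):
    u,z=catch(t); print(t,*go(u,z,40))
E
python3 m.py; python3 n.py|head -8
```

```text
t 7.6 u,v,z mm [-98.8  -1.1 210.7] tilt 40.3 yerr 0.9999 F [-0.2  0.2 -0.3] j [ 0.46  0.38  1.56 -0.67  1.47  0.44]
scene theta 1.191 miss mm 6.8 conf 0.74
1.0 [-8.4  0.3  8. ] [ 0.3 -0.2  0.5]
0.95 [-0.2  0.4  7.2] [ 0.3 -0.2  0.5]
0.9 [8.1 0.5 6.8] [ 0.3 -0.2  0.5]
0.85 [16.3  0.5  6.8] [ 0.3 -0.2  0.5]
0.8 [24.6  0.6  7.2] [ 0.3 -0.2  0.5]
0.75 [32.8  0.7  8. ] [ 0.3 -0.2  0.5]
0.7 [40.9  0.7  9.3] [ 0.3 -0.2  0.5]
0.65 [49.   0.8 10.9] [ 0.3 -0.2  0.5]
```

Request:
step_arm:
  series:
    - [[0, 0, 3], [0, 0, 0], 0]
    - [[0, 0, 6], [0, 0, 0], 0]
    - [[0, 0, 7], [0, 0, 0], 0]
    - [[0, 0, 7], [0, 0, 0], 0]
    - [[1, 0, 7], [0, 0, 0], 0]
    - [[2, 0, 7], [0, 0, 0], 0]
    - [[3, 0, 7], [0, 0, 0], 0]
    - [[4, 0, 7], [0, 0, 0], 0]
    - [[6, 0, 7], [0, 0, 0], 0]
    - [[8, 0, 7], [0, 0, 0], 0]

```text
clock: 8.53
tcp_pos: [0.5169, 0.1093, 0.2046]
orientation: [0.604, 0.72, -0.218, 0.263]
ft_force: [0.0, 0.9, 0.9]
gripper_width: 0.0002
grasp_force: 0.4
```

```bash
python3 m.py; python3 n.py
```

```text
t 8.53 u,v,z mm [-99.6   0.3 204.6] tilt 39.9 yerr 1.0 F [0.  0.9 0.9] j [ 0.46  0.38  1.56 -0.67  1.45  0.46]
scene theta 0.927 miss mm 4.2 conf 0.95
1.0 [-15.8  -0.4   3. ] [ 0.5 -0.1  0.3]
0.95 [-7.6 -0.3  2.2] [ 0.5 -0.1  0.3]
0.9 [ 0.7 -0.3  1.8] [ 0.5 -0.1  0.3]
0.85 [ 8.9 -0.2  1.8] [ 0.5 -0.1  0.3]
0.8 [17.2 -0.2  2.2] [ 0.5 -0.1  0.3]
0.75 [25.4 -0.2  3. ] [ 0.5 -0.1  0.3]
0.7 [33.5 -0.1  4.2] [ 0.5 -0.1  0.3]
0.65 [41.6 -0.1  5.8] [ 0.5 -0.1  0.3]
0.6 [49.6 -0.1  7.9] [ 0.5 -0.1  0.3]
0.55 [57.5 -0.  10.3] [ 0.5 -0.1  0.3]
0.5 [65.2 -0.  13.1] [ 0.5 -0.1  0.3]
0.45 [72.8  0.  16.3] [ 0.5 -0.1  0.3]
0.4 [80.3  0.  19.9] [ 0.5 -0.1  0.3]
0.35 [87.5  0.  23.8] [ 0.5 -0.1  0.3]
0.3 [94.6  0.  28.1] [ 0.5 -0.1  0.3]
0.25 [101.4   0.   32.8] [ 0.5 -0.1  0.3]
0.2 [108.    0.   37.8] [ 0.5 -0.1  0.3]
0.15 [114.3   0.   43.1] [ 0.5 -0.1  0.3]
0.1 [120.3   0.   48.7] [ 0.5 -0.1  0.3]
0.05 [126.1   0.   54.6] [ 0.5 -0.1  0.3]
0 [131.5  -0.   60.8] [ 0.5 -0.1  0.3]
-0.03 [134.6  -0.   64.6] [ 0.5 -0.1  0.3]
```

Request:
step_arm:
  series:
    - [[1, 0, 0], [0, 0, 0], 0]
    - [[3, 0, 1], [0, 0, 0], 0]
    - [[5, 0, 1], [0, 0, 0], 0]
    - [[7.5, 0, 2], [0, 0, 0], 0]
    - [[10, 0, 2], [0, 0, 0], 0]
    - [[12.5, 0, 2], [0, 0, 0], 0]
    - [[15, 0, 2], [0, 0, 0], 0]
    - [[17.5, 0, 2], [0, 0, 0], 0]
    - [[20, 0, 2.5], [0, 0, 0], 0]
    - [[22.5, 0, 3], [0, 0, 0], 0]

```text
clock: 9.47
tcp_pos: [0.5143, 0.1243, 0.1879]
orientation: [0.604, 0.72, -0.218, 0.263]
ft_force: [0.3, 0.6, -0.1]
gripper_width: 0.0002
grasp_force: 0.5
```

```bash
python3 m.py; python3 n.py|sed -n 5,12p
```

```text
t 9.47 u,v,z mm [-114.9    0.2  187.9] tilt 40.0 yerr 1.0 F [ 0.3  0.6 -0.1] j [ 0.48  0.41  1.56 -0.67  1.44  0.49]
scene theta 0.786 miss mm 6.5 conf 0.95
0.8 [-5.3 -0.2 -0.9] [ 0.5 -0.   0.3]
0.75 [ 2.9 -0.2 -0.1] [ 0.5 -0.   0.3]
0.7 [11.1 -0.2  1.1] [ 0.5 -0.   0.3]
0.65 [19.2 -0.1  2.8] [ 0.5 -0.   0.3]
0.6 [27.2 -0.1  4.8] [ 0.5 -0.   0.3]
0.55 [35.1 -0.1  7.2] [ 0.5 -0.   0.3]
0.5 [42.8 -0.  10. ] [ 0.5 -0.   0.3]
0.45 [50.4 -0.  13.2] [ 0.5 -0.   0.3]
```

Request:
step_arm:
  series:
    - [[2.5, 0, 0], [0, 0, 0], 0]
    - [[5, 0, 0], [0, 0, 0], 0]
    - [[7.5, 0, 0.5], [0, 0, 0], 0]
    - [[10, 0, 1], [0, 0, 0], 0]
    - [[12.5, 0, 1.5], [0, 0, 0], 0]
    - [[15, 0, 2], [0, 0, 0], 0]
    - [[17.5, 0, 2.5], [0, 0, 0], 0]
    - [[20, 0, 3], [0, 0, 0], 0]
    - [[22.5, 0, 3.5], [0, 0, 0], 0]
    - [[25, 0, 4], [0, 0, 0], 0]

```text
clock: 10.4
tcp_pos: [0.5114, 0.1405, 0.1686]
orientation: [0.604, 0.72, -0.219, 0.263]
ft_force: [0.3, 0.4, -0.8]
gripper_width: 0.0003
grasp_force: 0.5
```

```bash
python3 m.py; python3 n.py|sed -n 8,16p
```

```text
t 10.4 u,v,z mm [-1.313e+02  1.000e-01  1.686e+02] tilt 40.0 yerr 1.0 F [ 0.3  0.4 -0.8] j [ 0.51  0.45  1.56 -0.66  1.43  0.53]
scene theta 0.478 miss mm 7.8 conf 0.58
0.65 [-5.8 -0.1 -1.4] [ 0.4 -0.   0.3]
0.6 [ 2.2 -0.   0.6] [ 0.4 -0.   0.3]
0.55 [10.1 -0.   3.1] [ 0.4 -0.   0.3]
0.5 [17.8  0.   5.9] [ 0.4 -0.   0.3]
0.45 [25.4  0.   9.1] [ 0.4 -0.   0.3]
0.4 [32.9  0.  12.7] [ 0.4 -0.   0.3]
0.35 [40.1  0.  16.6] [ 0.4 -0.   0.3]
0.3 [47.2  0.1 20.9] [ 0.4 -0.   0.3]
0.25 [54.   0.1 25.6] [ 0.4 -0.   0.3]
```

```bash
python3 -c "
from h import *
a=eyes.capture('scene')[120:270,220:370,::-1];b=eyes.capture('top')[160:310,200:350,::-1]
cv2.imwrite('pics/s3.png',cv2.resize(np.hstack([a,b]),None,fx=2.66,fy=2.66,interpolation=cv2.INTER_CUBIC))
for r in models.mark_of('scene','lid_lip'): print(r)
where()"
```

```text
{'at': [312.6, 154.6], 'confidence': 0.9}
{'at': [219.0, 213.7], 'confidence': 0.46}
t 10.65 u,v,z mm [-1.312e+02  1.000e-01  1.688e+02] tilt 40.0 yerr 1.0 F [ 0.6  0.1 -2.1] j [ 0.51  0.45  1.56 -0.66  1.43  0.53]
```

View pics/s3.png

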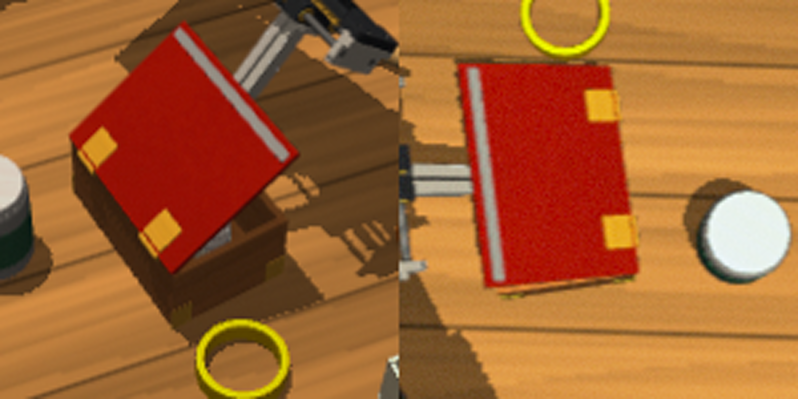

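The crop shows the lid's free edge resting on top of the fingers, with the fingers passing beneath it. The tape and glue can haven't been disturbed. I'll keep lowering along the arc.

Request:
step_arm:
  series:
    - [[2.5, 0, 1], [0, 0, 0], 0]
    - [[5, 0, 1.5], [0, 0, 0], 0]
    - [[7.5, 0, 2.5], [0, 0, 0], 0]
    - [[10, 0, 3], [0, 0, 0], 0]
    - [[12.5, 0, 4], [0, 0, 0], 0]
    - [[15, 0, 5], [0, 0, 0], 0]
    - [[17.5, 0, 6], [0, 0, 0], 0]
    - [[20, 0, 7], [0, 0, 0], 0]
    - [[22.5, 0, 8], [0, 0, 0], 0]
    - [[25, 0, 9], [0, 0, 0], 0]

```text
clock: 11.48
tcp_pos: [0.5092, 0.1537, 0.1457]
orientation: [0.604, 0.72, -0.219, 0.263]
ft_force: [-0.5, 0.9, -1.0]
gripper_width: 0.0003
grasp_force: 0.6
```

```bash
python3 m.py; python3 n.py|sed -n 12,20p
```

```text
t 11.48 u,v,z mm [-1.447e+02  1.000e-01  1.457e+02] tilt 40.0 yerr 1.0 F [-0.5  0.9 -1. ] j [ 0.53  0.49  1.56 -0.66  1.41  0.57]
scene theta 0.463 miss mm 4.3 conf 0.9
0.45 [0.5 0.  0. ] [ 0.5 -0.   0.3]
0.4 [7.9 0.  3.6] [ 0.5 -0.   0.3]
0.35 [15.1  0.   7.6] [ 0.5 -0.   0.3]
0.3 [22.2  0.  11.9] [ 0.5 -0.   0.3]
0.25 [29.   0.  16.5] [ 0.5 -0.   0.3]
0.2 [35.6  0.  21.5] [ 0.5 -0.   0.3]
0.15 [41.9  0.  26.8] [ 0.5 -0.   0.3]
0.1 [47.9  0.  32.4] [ 0.5 -0.   0.3]
0.05 [53.7  0.  38.3] [ 0.5 -0.   0.3]
```

Request:
step_arm:
  series:
    - [[2.5, 0, 1], [0, 0, 0], 0]
    - [[5, 0, 2], [0, 0, 0], 0]
    - [[8, 0, 3.5], [0, 0, 0], 0]
    - [[10, 0, 5], [0, 0, 0], 0]
    - [[12.5, 0, 6], [0, 0, 0], 0]
    - [[15, 0, 7.5], [0, 0, 0], 0]
    - [[17.5, 0, 9], [0, 0, 0], 0]
    - [[20, 0, 10.5], [0, 0, 0], 0]
    - [[22, 0, 12], [0, 0, 0], 0]
    - [[24, 0, 13], [0, 0, 0], 0]

```text
clock: 12.42
tcp_pos: [0.5075, 0.1636, 0.1202]
orientation: [0.604, 0.72, -0.219, 0.263]
ft_force: [-0.4, 0.8, -1.0]
gripper_width: 0.0004
grasp_force: 0.6
```

```bash
python3 m.py; python3 n.py|sed -n 15,22p
```

```text
t 12.42 u,v,z mm [-154.7    0.   120.2] tilt 40.0 yerr 1.0 F [-0.4  0.8 -1. ] j [ 0.55  0.53  1.57 -0.65  1.39  0.61]
scene theta 0.145 miss mm 0.4 conf 0.92
0.3 [-1.7  0.  -1.1] [ 0.5 -0.   0.3]
0.25 [5.1 0.  3.5] [ 0.5 -0.   0.3]
0.2 [11.7  0.   8.5] [ 0.5 -0.   0.3]
0.15 [18.   0.  13.8] [ 0.5 -0.   0.3]
0.1 [24.   0.  19.4] [ 0.5 -0.   0.3]
0.05 [29.8 -0.  25.3] [ 0.5 -0.   0.3]
0 [35.3 -0.  31.5] [ 0.5 -0.   0.3]
-0.03 [38.4 -0.  35.3] [ 0.5 -0.   0.3]
```

```bash
python3 m.py; python3 -c "
from h import *
a=eyes.capture('scene')[120:270,220:370,::-1];b=eyes.capture('top')[160:310,200:350,::-1]
cv2.imwrite('pics/s4.png',cv2.resize(np.hstack([a,b]),None,fx=2.66,fy=2.66,interpolation=cv2.INTER_CUBIC))
where()"
```

```text
t 12.52 u,v,z mm [-154.7   -0.   120.2] tilt 40.0 yerr 1.0 F [-0.2  0.9 -1.4] j [ 0.55  0.53  1.57 -0.65  1.39  0.61]
scene theta 0.199 miss mm 5.0 conf 0.8
t 12.72 u,v,z mm [-154.6    0.   120.6] tilt 40.0 yerr 1.0 F [-0.5  0.7 -1.8] j [ 0.55  0.53  1.57 -0.65  1.39  0.61]
```

View pics/s4.png

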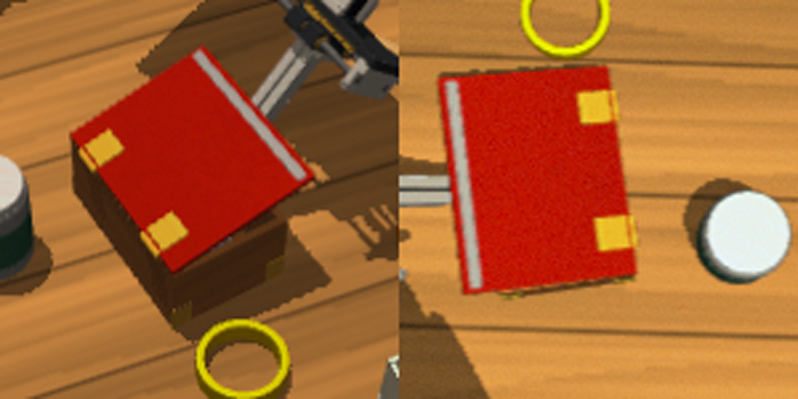

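The fingers are still under the lip, and the lid is visibly open at about 0.28 rad. I'll trust the finger geometry over the network's 0.15–0.2 and carry on.

Request:
step_arm:
  series:
    - [[2, 0, 1.5], [0, 0, 0], 0]
    - [[4, 0, 3], [0, 0, 0], 0]
    - [[6, 0, 4.5], [0, 0, 0], 0]
    - [[8, 0, 6], [0, 0, 0], 0]
    - [[10, 0, 7.5], [0, 0, 0], 0]
    - [[12, 0, 9], [0, 0, 0], 0]
    - [[14, 0, 10.5], [0, 0, 0], 0]
    - [[16, 0, 12], [0, 0, 0], 0]
    - [[18, 0, 14], [0, 0, 0], 0]
    - [[20, 0, 15.5], [0, 0, 0], 0]

```text
clock: 13.55
tcp_pos: [0.5066, 0.1688, 0.0955]
orientation: [0.604, 0.72, -0.219, 0.263]
ft_force: [-0.5, 1.9, -0.8]
gripper_width: 0.0003
grasp_force: 0.6
```

```bash
python3 m.py; python3 n.py|sed -n 18,22p
```

```text
t 13.55 u,v,z mm [-160.     0.    95.5] tilt 40.0 yerr 1.0 F [-0.5  1.9 -0.8] j [ 0.56  0.57  1.57 -0.66  1.36  0.65]
scene theta 0.023 miss mm 0.1 conf 0.6
0.15 [-2.   0.  -1.8] [ 0.4 -0.   0.3]
0.1 [4.  0.  3.8] [ 0.4 -0.   0.3]
0.05 [ 9.8 -0.   9.7] [ 0.4 -0.   0.3]
0 [15.2 -0.  15.9] [ 0.4 -0.   0.3]
-0.03 [18.4 -0.  19.8] [ 0.4 -0.   0.3]
```

Request:
step_arm:
  series:
    - [[1.5, 0, 1.3], [0, 0, 0], 0]
    - [[3, 0, 2.7], [0, 0, 0], 0]
    - [[4.5, 0, 4.2], [0, 0, 0], 0]
    - [[6, 0, 5.7], [0, 0, 0], 0]
    - [[7.5, 0, 7.3], [0, 0, 0], 0]
    - [[9, 0, 8.8], [0, 0, 0], 0]
    - [[10.3, 0, 10.3], [0, 0, 0], 0]
    - [[11.7, 0, 11.8], [0, 0, 0], 0]
    - [[13, 0, 13.3], [0, 0, 0], 0]
    - [[14, 0, 14.5], [0, 0, 0], 0]

```text
clock: 14.48
tcp_pos: [0.5065, 0.1702, 0.0755]
orientation: [0.604, 0.72, -0.219, 0.263]
ft_force: [-0.0, -0.2, -0.2]
gripper_width: 0.0006
grasp_force: 0.0
```

```bash
python3 m.py; python3 n.py|sed -n 20,22p
```

```text
t 14.48 u,v,z mm [-1.614e+02  1.000e-01  7.550e+01] tilt 40.0 yerr 1.0 F [-0.  -0.2 -0.2] j [ 0.56  0.6   1.58 -0.66  1.33  0.67]
scene theta -0.05 miss mm 6.9 conf 0.57
0.05 [-3.9 -0.1 -4.6] [ 0.5 -0.   0.3]
0 [ 1.5 -0.1  1.6] [ 0.5 -0.   0.3]
-0.03 [ 4.7 -0.1  5.4] [ 0.5 -0.   0.3]
```

The force has dropped to zero, so the lid is resting on the rim. I'll back off normal to the finger face and retract along the fingers.

Request:
step_arm:
  series:
    - [[2, 0, 2], [0, 0, 0], 0]
    - [[5, 0, 2], [0, 0, 0], 0]
    - [[8, 0, 0], [0, 0, 0], 0]
    - [[10, 0, -8], [0, 0, 0], 0]
    - [[12, 0, -20], [0, 0, 0], 0]
    - [[15, 0, -45], [0, 0, 0], 0]
    - [[20, 0, -75], [0, 0, 0], 0]
    - [[20, 0, -100], [0, 0, 0], 0]
    - [[20, 0, -100], [0, 0, 0], 0]
    - [[20, 0, -100], [0, 0, 0], 0]

```text
clock: 15.42
tcp_pos: [0.4924, 0.2499, 0.1406]
orientation: [0.604, 0.72, -0.217, 0.263]
ft_force: [0.4, 0.7, -0.3]
gripper_width: 0.0003
grasp_force: 0.0
```

```bash
python3 -c "
from h import *
a=eyes.capture('scene')[100:310,180:390,::-1];b=eyes.capture('top')[130:340,180:390,::-1]
cv2.imwrite('pics/s5.png',cv2.resize(np.hstack([a,b]),None,fx=1.9,fy=1.9,interpolation=cv2.INTER_CUBIC))
where()"
```

```text
t 15.52 u,v,z mm [-240.7   -1.1  139. ] tilt 40.0 yerr 1.0 F [-0.2 -0.3 -0.4] j [ 0.68  0.59  1.42 -0.6   1.52  0.66]
```

View pics/s5.png

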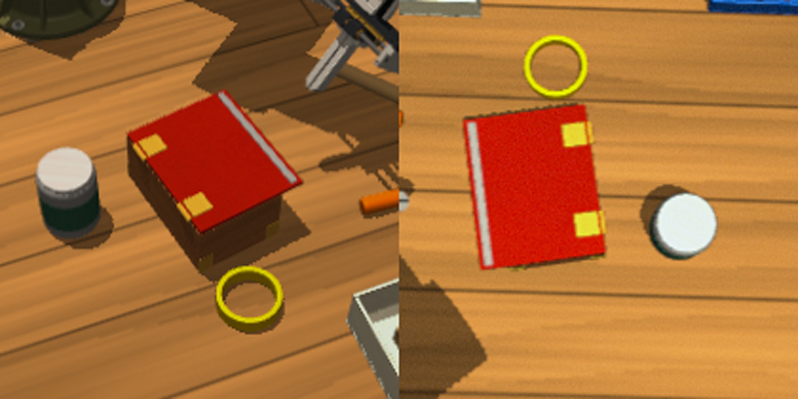

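The lid lies flat and shut on the case, the fingers are clear, and the can and tape are where they were.

```bash
python3 -c "
from plant import order
print(order.close_job())"
```

```text
the job is handed in; nothing more can be done
None
```

I tipped the lid forward, caught it from beneath on the closed fingers, and lowered it gently until it was shut. The last pictures show it flat with the fingers clear and nothing in view moved. The job is handed in, and no verdict came back.

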